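# Uncover the hot sealing pot in the wine cellar

## Task

The steel pot on the white electric hotplate is hot: take the blue-handled lid lifter, hook it under the loop of that pot's copper lid, lift the lid straight off, keeping it level, and set it gently in the middle of the round grey stone slab. Then unhook the lifter and stand it upright on the bench, clear of the lid. Never touch the hot lid with the robot itself, and leave the lid of the cold pot on the wooden board where it is.

Things in the scene. Friction and masses are not known exactly. Their poses are not given: they have to be found in the camera images.
- lifter: Blue-gripped steel C-hook lid lifter, loose, 0.35 kg, standing on its flat tongue. Origin: underside, below mid-grip; z up, +x where the tongue points (C open to +x, within 30 deg of world +x). mm: tongue x -38..32, 36 wide, 8 thick, tip lip (x 24..32) up to z 15; loop sits on it near x=0. Back x -38..-30; arm z 85..93. Grip x -38..36, 24 wide (y), z 93..127: pinch across y from above.
- hot_lid: Hot copper lid, loose, 0.4 kg, on the pot on the white 180 mm hotplate (pot rim z 110 mm, 140 wide, fixed). Origin: centre of plug underside (plug 114 wide, 8 deep), z up. Disc 148 wide, top at z 13 mm. Loop: 8 mm dark bar along lid y, centre z 55; opening under it z 13..51, 80 wide in y, open to +x and -x. Its x is within 20 deg of world x.
- rest_top (a point): Centre of the flat top of the round grey stone slab, 180 mm across, 20 mm high, fixed on the bench (z 0); a lid set on it stands on its plug, with its origin at this height.
- cold_lid: Lid of the cold pot, to be left alone: same size and look as the hot lid, loose, on a like pot (rim 88 mm, top of the lid's loop 139 mm above the bench) on a square wooden board in the same row. Origin: centre of its plug's underside.
Things that resemble listed ones, but are neither listed nor needed, are in the scene too. Of the things like the lifter, leave any that is purple or turquoise; of the rest the larger one is meant.

How it is judged (in metres and radians):
On the way:
1. the hot lid hangs on the lifter clear of the pot, more than 25 mm above its seat and within 15 degrees of level (height (world z) of hot_lid above 0.127 m and angle between hot_lid's own z axis and vertical below 0.26 rad and contact force between lifter and hot_lid above 1.5 N), for 0.3 s.
At the end, for the whole second after the job is handed in: The hot lid lies flat and still on the round grey stone slab, its centre within 30 mm of the slab's, and the lifter stands upright and still on the bench, unhooked, not touching the lid and its centre more than 90 mm from the lid's; the cold lid is within 20 mm of where it was (horizontal distance between hot_lid and rest_top below 0.03 m and height (world z) of hot_lid between 0.014 and 0.026 m and angle between each of hot_lid, lifter's own z axis and vertical below 0.1 rad and linear speed of each of hot_lid, lifter below 0.02 m/s and height (world z) of lifter below 0.01 m and contact force between lifter and hot_lid below 0.05 N and horizontal distance between lifter and hot_lid above 0.09 m and distance of cold_lid from where it was at the start of the episode below 0.02 m).
It fails at once if the robot touches the hot lid itself (contact force between any of the fingers, the arm and hot_lid above 1 N).
It fails at once if the hot lid tips more than 25 degrees (angle between hot_lid's own z axis and vertical above 0.436 rad).
It fails at once if the hot lid is dropped or banged down on the slab (faster than 0.4 m/s in the last 15 mm) (horizontal distance between hot_lid and rest_top below 0.12 m and height (world z) of hot_lid below 0.035 m and linear speed of hot_lid above 0.4 m/s).
It fails at once if the cold lid is moved more than 20 mm (distance of cold_lid from where it was at the start of the episode above 0.02 m).
It also fails if it takes over 70 s, if anything falls off the work surface, if the arm or the gripper's body presses on something with over 40 N, if the wrist force passes 120 N, or if a joint passes its speed limit or range.

## Robot

A 6-joint arm with a two-finger parallel gripper is mounted at the origin on the work surface. World frame = base frame: x ahead of the robot, y to its left, z up, the work surface at z = 0. Lengths are in mm, angles in rad, forces in N, time in s.
With the tool pointing down it reaches from about 275 to 725 mm from the base axis. Payload 5.6 kg.
Tool frame: the origin (TCP) lies midway between the tips of the shut fingers; the grasp point (between the pads) lies 19 mm behind it; z points along the fingers, y is the line along which they close (so a half turn about z gives the same grasp; the last joint's range is limited). The gripper opens to 85 mm and grips with 20 to 120 N. Pads are 22 mm wide; open, the fingers measure 114 mm over their backs; the gripper's body (76 mm by 85 mm) begins 54 mm behind the grasp point. The pads swing forward as they close: fully open they stand 13 mm farther back than shut.
Start: joints at [1.573, 0.255, 0.108, 0, -1.424, -0.285], TCP at [153.448, 528.154, 193.683] pointing down, gripper open.
Joint ranges: [-2.95, 2.95], [-1.21, 1.97], [-1.09, 1.5], [-2.87, 1.71], [-2.94, -0.07], [-3.05, 3.05]. Speed limits (rad/s): [2.57, 2.57, 3.14, 3.14, 3.14, 3.14].

## Interface

Orientations are given as a rotation vector (axis times angle).
In Python, from rig import observe, get_image, camera_info, finish_job gives the robot as it stands. The module is installed in compiled form; this text tells all that it offers.
- The arm moves only by the tool play_rows, never from a script. Its argument "moves" is a list of rows, each a list of 7 numbers: the turn, a rotation vector about the tool's x, y, z in rad, then the shift along the tool's x, y, z in mm, then the finger opening in mm, from 0 to 85.4. In form: [[wx, wy, wz, tx, ty, tz, claw], ...]. A call has 1 to 20 rows; each row shifts and turns the commanded pose from where the row before left it, along the tool's axes as they then stand; what a row does not reach is not made up. A row lasts 1/10 s, in which the tool goes at most 50 mm and 8.59 degrees, less where a joint would pass 70% of its speed; a pose out of reach is approached as far as the arm can. A call with a gripper value outside its range is refused whole. The fingers move at their own pace and stop on an object; "newtons" is the grip in N (left out, the last holds). Time passes only in rows, so rows that do not move let the fingers close. It gives the time, the measured TCP pose, the force, the opening and the grip force at its end, in the units of the state.
- observe(): the state, without advancing time (a new reading comes with each control period).
- get_image(name): name is "scene" or "top"; returns (picture, depth): 400x640x3 uint8, red, green, blue; 400x640 float32, mm along the optical axis (not along the pixel's ray), 0 where there is no reading.
- camera_info(name): a dict with "mtx" (3x3 intrinsics, pixels), "k1" (the pictures are not rectified: a ray, as slopes to the right and down, at radius r is drawn at 1 + k1 r^2 times it, then the intrinsics apply), "R" (3x3) and "t" (3): a world point X has camera coordinates R X + t. Camera axes: x right, y down, z forward; pixel columns grow to the right and rows downward; lengths in mm; the calibration is good to about 2 mm. A picture is of the moment at which its call begins. camera_info takes no time and is no camera call.
- finish_job(): hands the job in; it is judged then, once.
The state is a dict: "clock": time; "joints": joint angles; "joint_velocities": joint speeds; "joint_torque": joint torques, N m; "position": TCP position; "ee_rot": TCP orientation; "contact_force": force on the tool from outside, world axes, zero at the start; "torque": the same for the moment, N m; "finger_gap": finger opening in mm; "gripper_force": force on a finger pad.
Only numpy, scipy, OpenCV 4.12 (cv2) and the standard library are available. Lean on these libraries where they do the work, as an engineer would, in place of code of your own. Each camera call takes 0.05 s, during which the arm holds its last target. There are 200 camera calls.

## Working session

There is one attempt and no reset: what is moved stays moved. The work goes in short steps, Python scripts to look and compute and a tool call to move; the robot and the scene stay as the last step left them, time stands still between calls to the robot, and variables do not carry over. Pictures are saved under pics/ and viewed, at most 10 in all, crops included, and the job is handed in when it is done.

Besides the shell and the picture viewer there is one more tool, called after "Call:" as name(argument=value, ...), one argument or row to a line, values as JSON. play_rows: Moves the arm, as the interface text tells. Its arguments: {"type":"object","properties":{"moves":{"type":"array"},"newtons":{"type":"number"}},"required":["moves"]}

```bash
mkdir -p pics
cat > h.py <<'E'
import numpy as np,cv2
from rig import observe,get_image,camera_info,finish_job
def world(name,d):
    c=camera_info(name);K=np.array(c["mtx"],float);R=np.array(c["R"]);t=np.array(c["t"])
    v,u=np.mgrid[0:400,0:640].astype(np.float64)
    p=cv2.undistortPoints(np.stack([u,v],-1).reshape(-1,1,2),K,np.array([c["k1"],0,0,0,0.])).reshape(400,640,2)
    P=np.dstack([p,np.ones((400,640))])*d[...,None]
    return (P-t)@R
def save(n,im): cv2.imwrite("pics/"+n,im[...,::-1])
E
python3 - <<'E'
from h import *
o=observe();print(o)
for n in("scene","top"):
    im,d=get_image(n);save(n+"0.png",im);np.savez(n+"0.npz",im=im,d=d,w=world(n,d))
    c=camera_info(n);print(n,c)
E
```

```text
{'clock': 0.0, 'joints': array([ 1.57260471e+00,  2.55732643e-01,  1.07004178e-01, -4.88496601e-04,
       -1.42390604e+00, -2.84601150e-01]), 'joint_velocities': array([ 6.16263149e-04, -4.11343032e-04, -9.38776306e-04, -4.16542160e-05,
       -1.85015008e-04,  1.84259827e-03]), 'joint_torque': array([ 8.98642502e-04, -3.86626267e+01,  2.37940443e+01,  5.36533043e+00,
       -6.03756082e-03,  1.76405382e-05]), 'position': array([153.25294126, 527.62069984, 192.80119881]), 'ee_rot': array([ 3.10835470e+00, -4.42576832e-01, -3.38910741e-04]), 'contact_force': array([-0.02726936, -0.73937913, -0.68048451]), 'torque': array([-0.03663515, -0.01490834, -0.01117654]), 'gripper_force': 0.0, 'finger_gap': 85.4723590467937}
scene {'mtx': array([[496.84505764,   0.        , 322.06816536],
       [  0.        , 496.84505764, 201.6823552 ],
       [  0.        ,   0.        ,   1.        ]]), 'k1': -0.15792065472764977, 'R': array([[-0.36905485,  0.92939621,  0.00460406],
       [ 0.65754476,  0.26459963, -0.70542322],
       [-0.6568359 , -0.25731248, -0.70877139]]), 't': array([ 174.84072236, -272.3979734 , 1636.81102139])}
top {'mtx': array([[507.25097157,   0.        , 316.72180832],
       [  0.        , 507.25097157, 202.08964217],
       [  0.        ,   0.        ,   1.        ]]), 'k1': -0.09615018778476754, 'R': array([[ 0.0139887 , -0.9998974 , -0.00308335],
       [-0.97764672, -0.0130303 , -0.20985017],
       [ 0.20978846,  0.00594996, -0.97772869]]), 't': array([   5.06621355,  550.61907703, 1158.19554614])}
```

View pics/scene0.png

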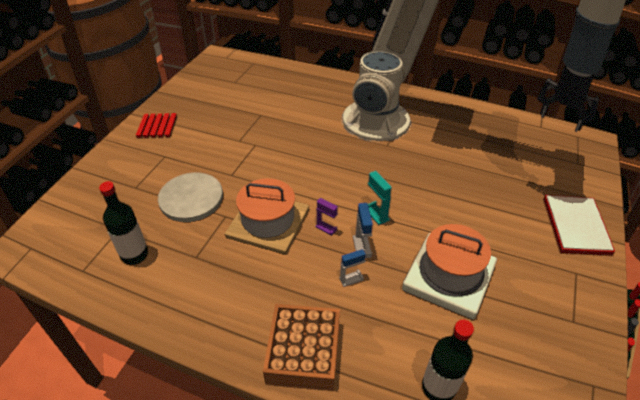

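View pics/top0.png

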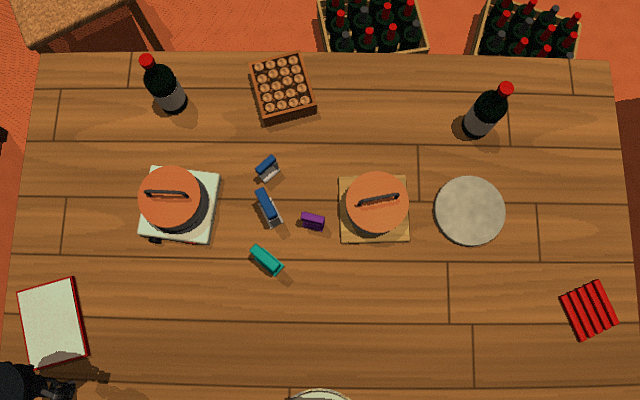

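Scene view: lifter-like things at (363,228) larger blue, (352,262) smaller blue, (327,215) purple and (379,197) turquoise. In the top view they are at (267,206), (266,168), (312,221) and (266,260). The larger blue one at top (267,206) should be the one meant. The hot pot is on the white hotplate at top (172,200), the cold pot on the board at (376,205), and the slab at (470,210).

Run:
```python
from h import *
T=np.load("top0.npz");S=np.load("scene0.npz")
a=cv2.resize(T["im"][145:250,215:345],None,fx=4,fy=4,interpolation=2);b=cv2.resize(S["im"][165:295,300:400],None,fx=3.23,fy=3.23,interpolation=2)
H=max(a.shape[0],b.shape[0]);f=lambda x:np.vstack([x,np.zeros((H-x.shape[0],x.shape[1],3),np.uint8)])
c=np.hstack([f(a),f(b)]);c=cv2.resize(c,None,fx=min(1,795/c.shape[1]),fy=min(1,795/c.shape[1]));save("crop.png",c)
def rect(n,P):
    r=cv2.minAreaRect(P[:,:2].astype(np.float32));print(n,len(P),"c",np.round(r[0],1),"size",np.round(r[1],1),"ang",round(r[2],1),"bbox",P.min(0).round(),P.max(0).round(),"medz",np.median(P[:,2]).round(1))
for nm,D in(("top",T),("scene",S)):
    im,w,d=D["im"],D["w"],D["d"];hsv=cv2.cvtColor(im,cv2.COLOR_RGB2HSV);h,s,v=[hsv[...,i].astype(int) for i in range(3)]
    ok=(d>0)
    m=((h>100)&(h<122)&(s>110)&ok&(w[...,2]>30)&(w[...,0]>200)&(w[...,0]<800)).astype(np.uint8)
    n,l,st,ce=cv2.connectedComponentsWithStats(m)
    for i in range(1,n):
        if st[i,4]>25:
            P=w[l==i];rect(nm+" blue %s"%ce[i].round(),P);z=np.percentile(P[:,2],90);rect("   top",P[P[:,2]>z-6])
    # lids
    reg=ok&(w[...,0]>250)&(w[...,0]<750)&(abs(w[...,1])<450)
    for nn,zl,y0,y1 in(("hot",115,150,420),("cold",93,-250,50)):
        M=reg&(w[...,1]>y0)&(w[...,1]<y1)
        cu=M&(h<14)&(s>140)&(abs(w[...,2]-zl)<10);P=w[cu];rect(nm+" lid "+nn,P)
        cc,rr=cv2.minEnclosingCircle(P[:,:2].astype(np.float32));print("  circ",cc,rr)
        lo=M&(w[...,2]>zl+25)&(w[...,2]<zl+60)
        if lo.sum()>10:rect("  loop",w[lo])
    sl=reg&(w[...,1]<-180)&(s<80)&(v>80)&(abs(w[...,2]-20)<9);rect(nm+" slab",w[sl]);print(cv2.minEnclosingCircle(w[sl][:,:2].astype(np.float32)))
```

```text
top blue [265. 164.] 176 c [635.2 136.3] size [18. 53.] ang 42.8 bbox [612. 114.  76.] [657. 157.  99.] medz 92.3
   top 138 c [634.9 137.1] size [17.9 51.6] ang 41.4 bbox [614. 115.  90.] [657. 157.  99.] medz 93.4
top blue [266. 203.] 304 c [533.7 128.2] size [73.9 21.2] ang 28.1 bbox [497. 104. 108.] [568. 153. 132.] medz 126.2
   top 269 c [533.2 128. ] size [72.7 21.2] ang 28.1 bbox [500. 104. 123.] [568. 153. 132.] medz 126.4
top lid hot 2783 c [549.2 350.5] size [138.5 146.7] ang 89.1 bbox [476. 281. 107.] [623. 420. 123.] medz 114.7
  circ (550.3046875, 354.2882385253906) 74.73625183105469
  loop 157 c [548.1 355.4] size [96.3  8.4] ang 88.6 bbox [543. 307. 140.] [552. 404. 166.] medz 158.8
top lid cold 2842 c [ 547.1 -128.5] size [145.8 145.7] ang 90.0 bbox [ 474. -201.   84.] [620. -56. 102.] medz 92.3
  circ (546.75439453125, -127.8472900390625) 74.39395904541016
  loop 150 c [ 546.1 -128.1] size [ 8.7 95.7] ang 12.2 bbox [ 533. -175.  122.] [559. -81. 142.] medz 136.7
top slab 3781 c [ 544.6 -365.1] size [176.9 169.5] ang 0.3 bbox [ 456. -450.   11.] [ 633. -280.   28.] m
[... 557 characters left out ...]
  132.7] ang 0.3 bbox [476. 287. 108.] [626. 420. 125.] medz 114.3
  circ (551.5144653320312, 357.627197265625) 76.13646697998047
  loop 182 c [552.4 358.9] size [96.3 12.1] ang 88.2 bbox [546. 311. 140.] [559. 407. 164.] medz 157.1
scene lid cold 1811 c [ 548.4 -123.1] size [147.9 147.9] ang 1.6 bbox [ 474. -197.   85.] [622. -49. 103.] medz 92.0
  circ (547.2465209960938, -122.72579956054688) 76.80828094482422
  loop 139 c [ 549.1 -122.9] size [11.9 95.1] ang 9.8 bbox [ 536. -169.  119.] [562. -76. 141.] medz 135.1
scene slab 2209 c [ 548.8 -362.9] size [178.7 173.8] ang 1.1 bbox [ 459. -450.   11.] [ 638. -276.   27.] medz 18.7
((546.6538696289062, -363.75579833984375), 91.83948516845703)
```

View pics/crop.png

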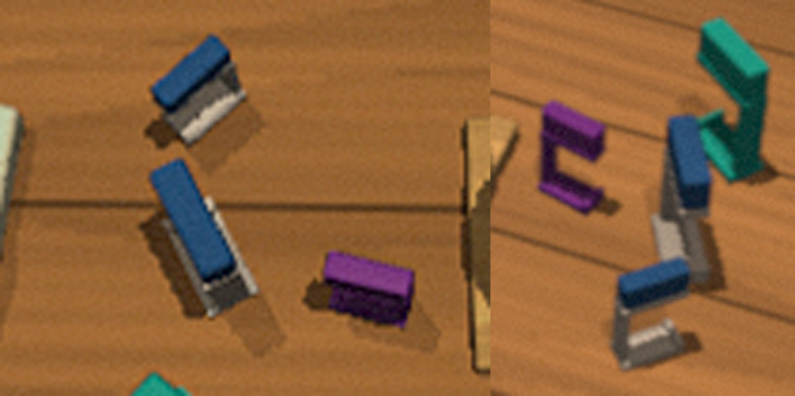

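The crop confirms it. The larger blue lifter is at (536,131) with a 74 mm grip, its top at z 126 and a yaw of +28°. The smaller blue one has a 52 mm grip. Moving above the larger one.

Call:
play_rows(
  moves=[
    [0,0,-0.1,0,0,-12,60],
    [0,0,-0.14,0,0,-15,60],
    [0,0,-0.14,0,0,-15,60],
    [0,0,-0.14,0,0,-15,60],
    [0,0,-0.14,0,0,-10,60],
    [0,0,-0.113,0,0,0,60],
    [0,0,0,6,20,0,60],
    [0,0,0,12,40,0,60],
    [0,0,0,12,42,0,60],
    [0,0,0,12,42,0,60],
    [0,0,0,12,42,0,60],
    [0,0,0,12,42,0,60],
    [0,0,0,12,42,0,60],
    [0,0,0,12,42,0,60],
    [0,0,0,12,42,0,60],
    [0,0,0,12,42,0,60],
    [0,0,0,12,42,0,60],
    [0,0,0,12,42,0,60],
    [0,0,0,12,42,0,60],
    [0,0,0,12,22,0,60],
  ],
  newtons=60,
)

```text
clock: 2.1
position: [553.5, 121.0, 260.1]
ee_rot: [3.049, 0.756, -0.002]
contact_force: [-0.3, 0.4, 0.0]
finger_gap: 59.9
gripper_force: 0.0
```

```bash
cat >> h.py <<'E'
from scipy.spatial.transform import Rotation as Ro
def delta(target,yaw_deg):
    "tool-axis move to a TCP target with the tool straight down, tool x at the given yaw"
    o=observe();R=Ro.from_rotvec(o["ee_rot"]);G=Ro.from_euler("z",yaw_deg,degrees=True)*Ro.from_euler("x",180,degrees=True)
    print("pos",o["position"].round(1),"yaw",np.degrees(np.arctan2(*R.as_matrix()[[1,0],0])).round(2),"F",o["contact_force"].round(1),"gap",round(o["finger_gap"],1),"t",round(o["clock"],1))
    print("rot",(R.inv()*G).as_rotvec().round(4),"shift old axes",R.inv().apply(np.array(target)-o["position"]).round(1),"new axes",G.inv().apply(np.array(target)-o["position"]).round(1))
E
python3 - <<'E'
from h import *
delta([537,131,96],28)
im,d=get_image("scene");w=world("scene",d);np.savez("s1.npz",im=im,d=d,w=w);im2,d2=get_image("top")
save("c1.png",np.hstack([cv2.resize(im[110:300,290:420],None,fx=3,fy=3),cv2.resize(im2[110:300,210:330],None,fx=3,fy=3)]))
E
```

```text
pos [553.5 121.  260.1] yaw 27.84 F [-0.3  0.4  0. ] gap 59.9 t 2.1
rot [ 0.0004  0.0014 -0.0028] shift old axes [ -9.7 -16.6 164.2] new axes [ -9.8 -16.6 164.1]
```

View pics/c1.png

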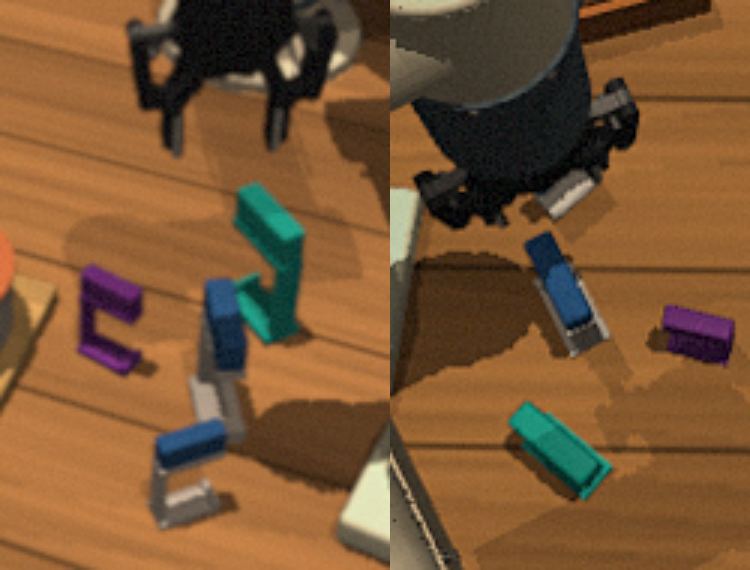

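The gripper hovers just beyond the blue lifter with the path down clear of the neighbours. Shifting over it and descending.

Call:
play_rows(
  moves=[
    [0,0,0,-5,-8,0,60],
    [0,0,0,-5,-8.6,0,60],
    [0,0,0,0,0,15,60],
    [0,0,0,0,0,25,60],
    [0,0,0,0,0,25,60],
    [0,0,0,0,0,25,60],
    [0,0,0,0,0,10,60],
    [0,0,0,0,0,0,60],
  ],
)

```text
clock: 3.0
position: [534.3, 134.9, 160.1]
ee_rot: [3.047, 0.764, -0.003]
contact_force: [-0.0, -0.8, -0.2]
finger_gap: 60.3
gripper_force: 0.0
```

Run:
```python
from h import *
delta([537,131,96],28)
im,d=get_image("scene");w=world("scene",d)
im2,d2=get_image("top");w2=world("top",d2)
save("c2.png",np.hstack([cv2.resize(im[110:300,290:420],None,fx=3,fy=3),cv2.resize(im2[110:300,210:330],None,fx=3,fy=3)]))
h=cv2.cvtColor(im,cv2.COLOR_RGB2HSV)
m=(d>0)&(h[...,2]<90)&(h[...,1]<120)&(abs(w[...,0]-537)<70)&(abs(w[...,1]-131)<70)&(w[...,2]>150)&(w[...,2]<185)
P=w[m];print(len(P));
o=observe();R=Ro.from_rotvec(o["ee_rot"]);L=R.inv().apply(P-o["position"])
for s in(-1,1):
    Q=L[L[:,1]*s>0];print(s,len(Q),np.median(Q,0).round(1),Q.min(0).round(1),Q.max(0).round(1))
```

```text
pos [534.3 134.9 160.1] yaw 28.16 F [-0.  -0.8 -0.2] gap 60.3 t 3.0
rot [-0.0001  0.0021  0.0029] shift old axes [ 0.7  4.7 64.1] new axes [ 0.6  4.7 64.1]
0
  return _methods._mean(a, axis=axis, dtype=dtype,
  ret = um.true_divide(
Traceback (most recent call last):
ValueError: zero-size array to reduction operation minimum which has no identity
```

View pics/c2.png

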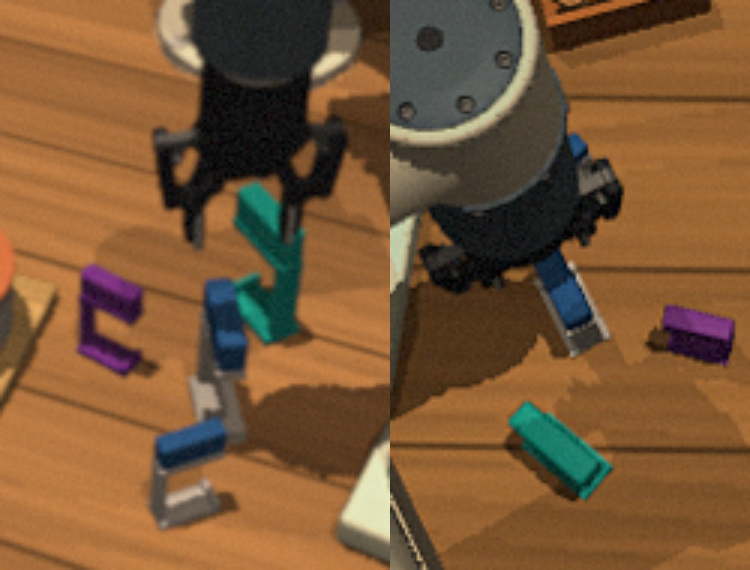

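The view shows the fingers straddling the lifter, with tips at scene (355,192) and (386,190). They look about 10 px higher than projection predicts, so I'm checking the depth there.

Run:
```python
from h import *
c=camera_info("scene")
o=observe();R=Ro.from_rotvec(o["ee_rot"]);p=o["position"]
for n in("scene","top"):
    c=camera_info(n);q=cv2.projectPoints(np.array([p+R.apply([0,y,z]) for y,z in((0,0),(-32,-7),(32,-7))]),np.array(c["R"]),np.array(c["t"]),np.array(c["mtx"]),np.array([c["k1"],0,0,0,0.]))[0].reshape(-1,2);print(n,q.round(1))
im,d=get_image("scene");w=world("scene",d)
b=np.load("scene0.npz")
df=(b["d"]>0)&(d>0)&(abs(b["d"]-d)>15)
ys,xs=np.nonzero(df[:,335:405]);print("lowest changed rows",np.sort(ys)[-10:])
L=R.inv().apply((w-p).reshape(-1,3)).reshape(w.shape)
m=df&(L[...,2]>-40)&(L[...,2]<20)&(abs(L[...,0])<40)&(abs(L[...,1])<70)
for s in(-1,1):
    Q=L[m&(L[...,1]*s>0)];print(s,len(Q),Q.min(0).round(1),Q.max(0).round(1),np.median(Q,0).round(1))
    ii=np.argwhere(m&(L[...,1]*s>0));print(ii.min(0),ii.max(0))
```

```text
scene [[367.2 202.3]
 [381.2 199.1]
 [353.5 201.2]]
top [[260.8 197.8]
 [247.2 203.7]
 [273.5 190.6]]
lowest changed rows [190 190 190 191 191 191 191 192 192 192]Traceback (most recent call last):
  File "<stdin>", line 13, in <module>
    return umr_minimum(a, axis, None, out, keepdims, initial, where)
ValueError: zero-size array to reduction operation minimum which has no identity
```

Run:
```python
from h import *
im,d=get_image("scene");w=world("scene",d);b=np.load("scene0.npz")
df=abs(b["d"]-d)>15
for r0,r1,c0,c1 in((182,193,348,362),(180,191,378,394)):
    m=np.zeros_like(df);m[r0:r1,c0:c1]=1;m&=df&(d>0);P=w[m];print(len(P),(d[r0:r1,c0:c1]==0).sum(),np.median(P,0).round(1),P.min(0).round(1),P.max(0).round(1))
im,d=get_image("top");w=world("top",d);b=np.load("top0.npz")
```

```text
72 0 [560.1 109.8 224.3] [552.5  98.8 206.2] [564.6 116.8 240.4]
77 0 [527.  170.2 221.8] [511.3 157.7 206.2] [533.7 178.1 240.4]
```

The fingertips appear about 38 mm higher than the reported TCP. Descending in two stages and re-checking before closing.

Call:
play_rows(
  moves=[
    [0,0,0,0,2,15,60],
    [0,0,0,0,2.5,15,60],
    [0,0,0,0,0,15,60],
    [0,0,0,0,0,10,60],
    [0,0,0,0,0,5,60],
    [0,0,0,0,0,0,60],
    [0,0,0,0,0,0,60],
  ],
)

```text
clock: 3.95
position: [538.5, 130.6, 101.5]
ee_rot: [3.048, 0.763, 0.002]
contact_force: [0.1, -0.1, 0.4]
finger_gap: 60.0
gripper_force: 0.0
```

Run:
```python
from h import *
delta([537,131,96],28)
im,d=get_image("scene");w=world("scene",d);b=np.load("scene0.npz")
df=(abs(b["d"]-d)>15)&(d>0)
im2,d2=get_image("top")
save("c3.png",np.hstack([cv2.resize(im[140:260,320:420],None,fx=4,fy=4),cv2.resize(im2[130:250,210:310],None,fx=4,fy=4)]))
m=df&(abs(w[...,0]-537)<60)&(abs(w[...,1]-131)<70)&(w[...,2]<200);P=w[m];print(len(P),P.min(0),np.percentile(P[:,2],[1,5,20]))
o=observe();print(o["joints"].round(3))
```

```text
pos [538.5 130.6 101.5] yaw 28.1 F [ 0.1 -0.1  0.4] gap 60.0 t 4.0
rot [ 0.0004 -0.0013  0.0017] shift old axes [-1.2 -1.1  5.5] new axes [-1.2 -1.1  5.5]
348 [479.69350309  64.38990733  -1.77945054] [-8.36219389e-02  1.49713675e+02  1.61796523e+02]
[ 0.521  0.307 -0.059  0.    -1.203  1.54 ]
```

View pics/c3.png

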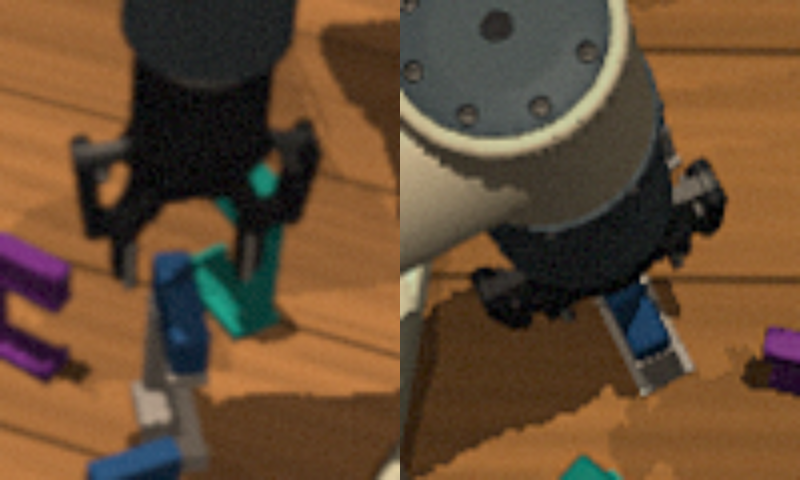

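The picture shows the fingertips (scene ~(351,210) and (382,207)) still above the grip's top, at z ≈ 149 by depth. The reported TCP therefore reads about 40 mm too deep. I trust the camera, because the known object heights match it, and continue down slowly while checking force.

Call:
play_rows(
  moves=[
    [0,0,0,-1,-1,8,60],
    [0,0,0,0,0,10,60],
    [0,0,0,0,0,10,60],
    [0,0,0,0,0,5,60],
    [0,0,0,0,0,0,60],
  ],
)

```text
clock: 4.55
position: [535.8, 130.5, 66.3]
ee_rot: [3.047, 0.762, -0.004]
contact_force: [-0.7, 0.4, -0.2]
finger_gap: 59.7
gripper_force: 0.0
```

```bash
cat >> h.py <<'E'
def tips():
    im,d=get_image("scene");w=world("scene",d);b=np.load("scene0.npz");o=observe();R=Ro.from_rotvec(o["ee_rot"]);p=o["position"]
    hs=cv2.cvtColor(im,cv2.COLOR_RGB2HSV)
    L=R.inv().apply((w-p).reshape(-1,3)).reshape(w.shape)
    m=(abs(b["d"]-d)>15)&(d>0)&(abs(L[...,0])<40)&(L[...,2]>-90)&(L[...,2]<10)&(hs[...,1]<110)
    for s in(-1,1):
        Q=L[m&(L[...,1]*s>12)&(L[...,1]*s<60)]
        if len(Q):print("finger",s,len(Q),"tool z of tip",np.sort(Q[:,2])[-6:].round(1),"med xy",np.median(Q[Q[:,2]>np.max(Q[:,2])-20],0).round(1))
    return im,d,w
E
python3 - <<'E'
from h import *
delta([537,131,55],28);tips()
E
```

```text
pos [535.8 130.5  66.3] yaw 28.08 F [-0.7  0.4 -0.2] gap 59.7 t 4.5
rot [-0.0001  0.0025  0.0014] shift old axes [ 1.3  0.1 11.3] new axes [ 1.3  0.1 11.3]
finger -1 70 tool z of tip [-50.9 -50.8 -49.4 -49.1 -46.5 -45.6] med xy [  9.9 -36.7 -57.8]
finger 1 53 tool z of tip [-51.1 -50.7 -50.2 -47.3 -46.7 -45.4] med xy [  8.5  33.1 -56. ]
```

The tips are now at z ≈ 113, straddling the grip symmetrically. Going down 10 mm more and closing.

Call:
play_rows(
  moves=[
    [0,0,0,0,0,6,60],
    [0,0,0,0,0,4,60],
    [0,0,0,0,0,0,40],
    [0,0,0,0,0,0,20],
    [0,0,0,0,0,0,10],
    [0,0,0,0,0,0,10],
    [0,0,0,0,0,0,10],
    [0,0,0,0,0,0,10],
    [0,0,0,0,0,0,10],
  ],
  newtons=80,
)

```text
clock: 5.5
position: [537.0, 130.8, 58.0]
ee_rot: [3.047, 0.762, 0.001]
contact_force: [0.3, -1.3, 1.5]
finger_gap: 22.8
gripper_force: 78.9
```

Gripped: gap 22.8 mm, force 79 N. Lifting 180 mm, then turning to the lid's yaw.

Call:
play_rows(
  moves=[
    [0,0,0,0,0,-3,10],
    [0,0,0,0,0,-8,10],
    [0,0,0,0,0,-15,10],
    [0,0,0,0,0,-20,10],
    [0,0,0,0,0,-20,10],
    [0,0,0,0,0,-20,10],
    [0,0,0,0,0,-20,10],
    [0,0,0,0,0,-20,10],
    [0,0,0,0,0,-20,10],
    [0,0,0,0,0,-20,10],
    [0,0,0,0,0,-12,10],
    [0,0,0.07,0,0,-2,10],
    [0,0,0.1,0,0,0,10],
    [0,0,0.1,0,0,0,10],
    [0,0,0.1,0,0,0,10],
    [0,0,0.1,0,0,0,10],
    [0,0,0.05,0,0,0,10],
    [0,0,0,0,0,0,10],
  ],
)

```text
clock: 7.3
position: [536.1, 130.9, 237.2]
ee_rot: [3.141, -0.047, -0.002]
contact_force: [-0.0, 0.7, -4.2]
finger_gap: 23.0
gripper_force: 78.5
```

```bash
cat >> h.py <<'E'
def grip():
    "blue grip of the big lifter, both cameras, in tool axes about the TCP"
    o=observe();R=Ro.from_rotvec(o["ee_rot"]);p=o["position"]
    for n in("scene","top"):
        im,d=get_image(n);w=world(n,d);h=cv2.cvtColor(im,cv2.COLOR_RGB2HSV)
        m=(h[...,0]>100)&(h[...,0]<122)&(h[...,1]>110)&(d>0)
        P=w[m];P=P[np.linalg.norm(P-p-[0,0,50],axis=1)<70]
        if len(P)<20:print(n,"few");continue
        L=R.inv().apply(P-p);print(n,len(P),"tool min",np.percentile(L,2,axis=0).round(1),"max",np.percentile(L,98,axis=0).round(1),"world z",np.percentile(P[:,2],[2,98]).round(1),"rect",cv2.minAreaRect(P[:,:2].astype(np.float32)))
        np.savez(n+"_l.npz",im=im,d=d,w=w)
E
python3 - <<'E'
from h import *
delta([440,357,240],-1.6);grip()
E
```

```text
pos [536.1 130.9 237.2] yaw -1.73 F [-0.   0.7 -4.2] gap 23.0 t 7.3
rot [ 0.0002  0.0014 -0.0022] shift old axes [-102.9 -223.1   -2.7] new axes [-102.4 -223.3   -2.8]
scene 290 tool min [-23.8 -15.7 -98.1] max [ 37.6   9.  -42.6] world z [279.7 335.3] rect ((547.2528686523438, 130.96920776367188), (65.28563690185547, 55.929080963134766), 45.019168853759766)
top 177 tool min [ -40.1   -8.  -105.9] max [-11.7  23.3 -48.1] world z [285.4 343.1] rect ((510.9937744140625, 116.55398559570312), (30.04121971130371, 48.34941482543945), 1.4366803169250488)
```

Call:
play_rows(
  moves=[
    [0,0,0,-3,-7,0,10],
    [0,0,0,-6,-14,0,10],
    [0,0,0,-8,-18,0,10],
    [0,0,0,-8,-18,0,10],
    [0,0,0,-8,-18,0,10],
    [0,0,0,-8,-18,0,10],
    [0,0,0,-8,-18,0,10],
    [0,0,0,-8,-18,0,10],
    [0,0,0,-8,-18,0,10],
    [0,0,0,-8,-18,0,10],
    [0,0,0,-8,-18,0,10],
    [0,0,0,-8,-18,0,10],
    [0,0,0,-8,-14,0,10],
    [0,0,0,-5,-8,0,10],
    [0,0,0,0,0,10,10],
    [0,0,0,0,0,15,10],
    [0,0,0,0,0,15,10],
    [0,0,0,0,0,10,10],
    [0,0,0,0,0,3,10],
    [0,0,0,0,0,0,10],
  ],
)

```text
clock: 9.4
position: [441.4, 356.3, 184.4]
ee_rot: [3.14, -0.047, -0.0]
contact_force: [-0.7, 1.0, -2.4]
finger_gap: 22.9
gripper_force: 78.5
```

Run:
```python
from h import *
delta([550,357,184],-1.6)
im,d=get_image("scene");w=world("scene",d)
im2,d2=get_image("top")
save("c4.png",np.hstack([cv2.resize(im[150:310,370:510],None,fx=3,fy=3),cv2.resize(im2[140:300,110:230],None,fx=3,fy=3)]))
# steel tongue near z 120..145, between x 380..480
h=cv2.cvtColor(im,cv2.COLOR_RGB2HSV)
m=(d>0)&(w[...,0]>395)&(w[...,0]<500)&(abs(w[...,1]-357)<40)&(w[...,2]>118)&(w[...,2]<150)&(h[...,1]<90);P=w[m]
print(len(P),np.percentile(P,[3,50,97],axis=0).round(1) if len(P) else 0)
```

```text
pos [441.4 356.3 184.4] yaw -1.73 F [-0.7  1.  -2.4] gap 22.9 t 9.4
rot [ 0.0007  0.0002 -0.0023] shift old axes [108.5  -4.    0.4] new axes [108.5  -3.7   0.4]
334 [[409.2 342.3 130.3]
 [439.6 358.  134.9]
 [474.5 373.7 145.7]]
```

View pics/c4.png

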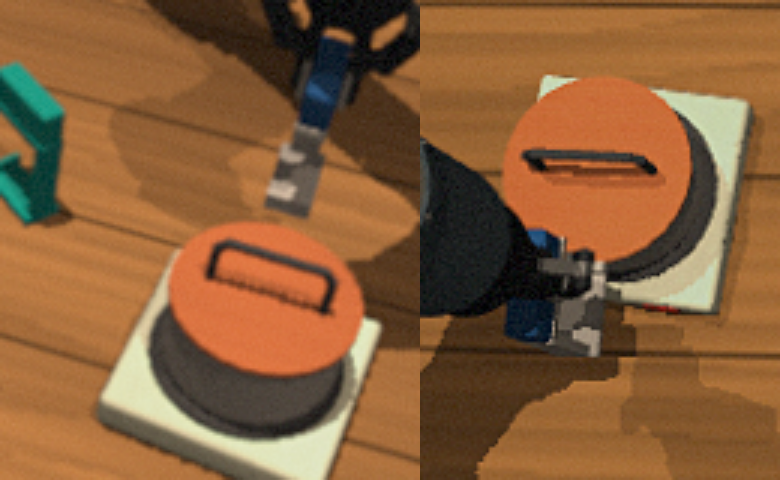

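The tongue (seen at x 409–474, y 342–374, top at z 135) lines up with the loop opening: bar underside at 153, disc top at 115. Moving in 109 mm slowly.

Call:
play_rows(
  moves=[
    [0,0,0,4,-1,0,10],
    [0,0,0,8,-1,0,10],
    [0,0,0,8,-1,0,10],
    [0,0,0,8,-1,0,10],
    [0,0,0,8,0,0,10],
    [0,0,0,8,0,0,10],
    [0,0,0,8,0,0,10],
    [0,0,0,8,0,0,10],
    [0,0,0,8,0,0,10],
    [0,0,0,8,0,0,10],
    [0,0,0,8,0,0,10],
    [0,0,0,8,0,0,10],
    [0,0,0,8,0,0,10],
    [0,0,0,6,0,0,10],
    [0,0,0,3,0,0,10],
    [0,0,0,0,0,0,10],
    [0,0,0,0,0,0,10],
  ],
)

```text
clock: 11.2
position: [550.2, 357.6, 184.7]
ee_rot: [-3.141, 0.047, 0.0]
contact_force: [-0.3, 0.5, -3.5]
finger_gap: 23.0
gripper_force: 78.6
```

```bash
cat >> h.py <<'E'
def hot(n="scene",zmin=0,yc=357,xc=550,r=110):
    im,d=get_image(n);w=world(n,d);h=cv2.cvtColor(im,cv2.COLOR_RGB2HSV)
    m=((h[...,0]<14)&(h[...,1]>140)&(d>0)&(np.hypot(w[...,0]-xc,w[...,1]-yc)<r)&(w[...,2]>zmin));P=w[m];z0=np.median(P[:,2]);P=P[abs(P[:,2]-z0)<25]
    A=np.c_[P[:,:2]-P[:,:2].mean(0),np.ones(len(P))];c=np.linalg.lstsq(A,P[:,2],rcond=None)[0]
    q,rr=cv2.minEnclosingCircle(P[:,:2].astype(np.float32));print(n,"lid n",len(P),"circle",np.round(q,1),round(rr,1),"top z",z0.round(1),"tilt x,y deg",np.degrees(c[:2]).round(1))
    return im
E
python3 - <<'E'
from h import *
delta([550,357,184],-1.6);hot(zmin=100);hot("top",zmin=100)
E
```

```text
pos [550.2 357.6 184.7] yaw -1.7 F [-0.3  0.5 -3.5] gap 23.0 t 11.2
rot [-0.      0.0001 -0.0018] shift old axes [-0.2  0.6  0.7] new axes [-0.2  0.6  0.7]
scene lid n 1947 circle [551.2 358.2] 75.7 top z 114.6 tilt x,y deg [-0.   0.1]
top lid n 1814 circle [548.3 355.7] 75.0 top z 115.0 tilt x,y deg [-0.1  0.1]
```

No contact and the lid has not moved. Lifting slowly: the bar is met after about 19 mm, and I go up 45 mm for a check.

Call:
play_rows(
  moves=[
    [0,0,0,0,0,-4,10],
    [0,0,0,0,0,-5,10],
    [0,0,0,0,0,-4,10],
    [0,0,0,0,0,-2,10],
    [0,0,0,0,0,-2,10],
    [0,0,0,0,0,-1,10],
    [0,0,0,0,0,-1,10],
    [0,0,0,0,0,-1,10],
    [0,0,0,0,0,-1,10],
    [0,0,0,0,0,-2,10],
    [0,0,0,0,0,-3,10],
    [0,0,0,0,0,-4,10],
    [0,0,0,0,0,-5,10],
    [0,0,0,0,0,-5,10],
    [0,0,0,0,0,-5,10],
    [0,0,0,0,0,-4,10],
    [0,0,0,0,0,-2,10],
    [0,0,0,0,0,0,10],
  ],
)

```text
clock: 13.1
position: [550.5, 357.6, 236.1]
ee_rot: [-3.141, 0.047, -0.001]
contact_force: [0.7, -0.2, -6.9]
finger_gap: 23.1
gripper_force: 78.5
```

Run:
```python
from h import *
delta([550,357,234],-1.6);im=hot(zmin=100);hot("top",zmin=100)
save("c5.png",cv2.resize(im[130:310,370:510],None,fx=3,fy=3))
```

```text
pos [550.5 357.6 236.1] yaw -1.71 F [ 0.7 -0.2 -6.9] gap 23.1 t 13.1
rot [-0.0004 -0.0005 -0.0019] shift old axes [-0.5  0.7  2.1] new axes [-0.5  0.7  2.1]
scene lid n 2073 circle [550.3 358. ] 77.2 top z 147.5 tilt x,y deg [-0.1  0. ]
top lid n 1955 circle [548.2 354.9] 74.0 top z 147.3 tilt x,y deg [-0.  0.]
```

View pics/c5.png

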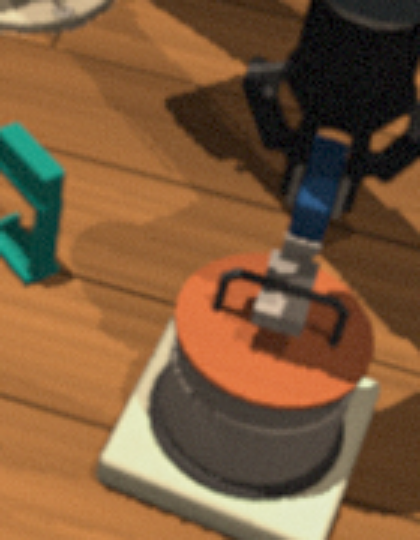

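The lid hangs level at origin z ≈ 134 (top 147.4), with the hook under the bar at crop (285,300). Raising it 60 mm and starting the carry with gentle ramps.

Call:
play_rows(
  moves=[
    [0,0,0,0,0,-3,10],
    [0,0,0,0,0,-6,10],
    [0,0,0,0,0,-9,10],
    [0,0,0,0,0,-10,10],
    [0,0,0,0,0,-10,10],
    [0,0,0,0,0,-10,10],
    [0,0,0,0,0,-8,10],
    [0,0,0,0,2,-4,10],
    [0,0,0,0,4,0,10],
    [0,0,0,0,6,0,10],
    [0,0,0,0,8,0,10],
    [0,0,0,0,10,0,10],
    [0,0,0,0.5,12,0,10],
    [0,0,0,0.5,14,0,10],
    [0,0,0,0.5,14,0,10],
    [0,0,0,0.5,14,0,10],
    [0,0,0,0.5,14,0,10],
    [0,0,0,0.5,14,0,10],
    [0,0,0,0.5,14,0,10],
    [0,0,0,0.5,14,0,10],
  ],
)

```text
clock: 15.2
position: [550.2, 216.3, 295.7]
ee_rot: [-3.141, 0.047, -0.0]
contact_force: [0.4, 0.2, -8.4]
finger_gap: 22.8
gripper_force: 78.6
```

Call:
play_rows(
  moves=[
    [0,0,0,0.5,14,0,10],
    [0,0,0,0.5,14,0,10],
    [0,0,0,0.5,14,0,10],
    [0,0,0,0.5,14,0,10],
    [0,0,0,0.5,14,0,10],
    [0,0,0,0.5,14,0,10],
    [0,0,0,0.5,14,0,10],
    [0,0,0,0.5,14,0,10],
    [0,0,0,0.5,14,0,10],
    [0,0,0,0.5,14,0,10],
    [0,0,0,0.5,14,0,10],
    [0,0,0,0.5,14,0,10],
    [0,0,0,0.5,14,0,10],
    [0,0,0,0.5,14,0,10],
    [0,0,0,0.5,14,0,10],
    [0,0,0,0.5,14,0,10],
    [0,0,0,0.5,14,0,10],
    [0,0,0,0.5,14,0,10],
    [0,0,0,0.5,14,0,10],
    [0,0,0,0.5,14,0,10],
  ],
)

```text
clock: 17.2
position: [551.9, -63.8, 295.7]
ee_rot: [-3.141, 0.047, 0.0]
contact_force: [-0.0, 0.6, -8.0]
finger_gap: 23.1
gripper_force: 78.6
```

Run:
```python
from h import *
delta([548,-367,297],-1.6);o=observe();p=o["position"];hot(zmin=165,xc=p[0],yc=p[1])
```

```text
pos [551.9 -63.8 295.7] yaw -1.71 F [-0.   0.6 -8. ] gap 23.1 t 17.2
rot [-0.      0.     -0.0019] shift old axes [  5.2 303.1  -1.4] new axes [  4.6 303.2  -1.3]
scene lid n 1736 circle [551.1 -62.1] 76.2 top z 206.8 tilt x,y deg [-0.6 -0.3]
```

Call:
play_rows(
  moves=[
    [0,0,0,0,5,0,10],
    [0,0,0,0,9,0,10],
    [0,0,0,0.3,13,0,10],
    [0,0,0,0.3,14,0,10],
    [0,0,0,0.3,14,0,10],
    [0,0,0,0.3,14,0,10],
    [0,0,0,0.3,14,0,10],
    [0,0,0,0.3,14,0,10],
    [0,0,0,0.3,14,0,10],
    [0,0,0,0.3,14,0,10],
    [0,0,0,0.3,14,0,10],
    [0,0,0,0.3,14,0,10],
    [0,0,0,0.3,14,0,10],
    [0,0,0,0.3,14,0,10],
    [0,0,0,0.3,14,0,10],
    [0,0,0,0.3,14,0,10],
    [0,0,0,0.3,14,0,10],
    [0,0,0,0.3,14,0,10],
    [0,0,0,0,14,0,10],
    [0,0,0,0,14,0,10],
  ],
)

```text
clock: 19.25
position: [548.7, -328.9, 295.6]
ee_rot: [3.141, -0.047, -0.0]
contact_force: [0.9, -0.8, -8.8]
finger_gap: 22.8
gripper_force: 79.2
```

Call:
play_rows(
  moves=[
    [0,0,0,0,12,0,10],
    [0,0,0,0,10,0,10],
    [0,0,0,0,8,0,10],
    [0,0,0,0,5,0,10],
    [0,0,0,0,2,0,10],
    [0,0,0,0,0,5,10],
    [0,0,0,0,0,10,10],
    [0,0,0,0,0,14,10],
    [0,0,0,0,0,16,10],
    [0,0,0,0,0,16,10],
    [0,0,0,0,0,16,10],
    [0,0,0,0,0,16,10],
    [0,0,0,0,0,14,10],
    [0,0,0,0,0,10,10],
    [0,0,0,0,0,6,10],
    [0,0,0,0,0,3,10],
    [0,0,0,0,0,0,10],
  ],
)

```text
clock: 20.95
position: [547.7, -364.6, 169.7]
ee_rot: [3.141, -0.047, 0.0]
contact_force: [0.1, 0.0, -6.9]
finger_gap: 22.9
gripper_force: 79.1
```

Run:
```python
from h import *
delta([548,-367,122],-1.6);o=observe();p=o["position"]
for n,z in(("scene",0),("top",0)):
    hot(n,zmin=55,xc=p[0],yc=p[1])
    # slab: full extent from the first pictures
    D=np.load(n+"0.npz");w=D["w"];h=cv2.cvtColor(D["im"],cv2.COLOR_RGB2HSV)
    m=(h[...,1]<80)&(h[...,2]>80)&(abs(w[...,2]-20)<9)&(np.hypot(w[...,0]-547,w[...,1]+368)<110)
    q=cv2.minEnclosingCircle(w[m][:,:2].astype(np.float32));print(" slab",np.round(q[0],1),q[1])
```

```text
pos [ 547.7 -364.6  169.7] yaw -1.7 F [ 0.1  0.  -6.9] gap 22.9 t 20.9
rot [ 0.0001 -0.0001 -0.0018] shift old axes [ 0.4  2.4 47.7] new axes [ 0.4  2.4 47.7]
scene lid n 1238 circle [ 548.9 -362.7] 76.5 top z 80.6 tilt x,y deg [0.6 0.3]
 slab [ 546.7 -363.8] 91.83948516845703
top lid n 431 circle [ 518.  -404.2] 56.5 top z 82.0 tilt x,y deg [0.8 0.9]
 slab [ 545.1 -369.5] 89.75055694580078
```

The lid is within about 3 mm of the slab centre and 48 mm above it. Lowering it, slowly at the end.

Call:
play_rows(
  moves=[
    [0,0,0,0,1,3,10],
    [0,0,0,0,1,6,10],
    [0,0,0,0,0,8,10],
    [0,0,0,0,0,8,10],
    [0,0,0,0,0,6,10],
    [0,0,0,0,0,4,10],
    [0,0,0,0,0,3,10],
    [0,0,0,0,0,2,10],
    [0,0,0,0,0,2,10],
    [0,0,0,0,0,2,10],
    [0,0,0,0,0,2,10],
    [0,0,0,0,0,2,10],
    [0,0,0,0,0,2,10],
    [0,0,0,0,0,2,10],
    [0,0,0,0,0,2,10],
    [0,0,0,0,0,2,10],
    [0,0,0,0,0,2,10],
    [0,0,0,0,0,2,10],
    [0,0,0,0,0,2,10],
    [0,0,0,0,0,0,10],
  ],
)

```text
clock: 23.05
position: [547.4, -366.6, 107.2]
ee_rot: [-3.141, 0.047, 0.001]
contact_force: [0.1, 0.3, -3.5]
finger_gap: 22.8
gripper_force: 79.8
```

Run:
```python
from h import *
delta([395,-362,107],-1.6);o=observe();p=o["position"]
hot("scene",zmin=22,xc=p[0],yc=p[1])
```

```text
pos [ 547.4 -366.6  107.2] yaw -1.71 F [ 0.1  0.3 -3.5] gap 22.8 t 23.1
rot [-0.0004  0.0007 -0.0019] shift old axes [-152.5   -0.     0.3] new axes [-152.5   -0.3    0.2]
scene lid n 1154 circle [ 547.5 -363. ] 75.4 top z 32.1 tilt x,y deg [-0.6 -0.4]
```

The lid rests on the slab (top z 32) and the load is off the hook. Lowering 4 mm more to clear the bar, then backing straight out 160 mm.

Call:
play_rows(
  moves=[
    [0,0,0,0,0,2,10],
    [0,0,0,0,0,2,10],
    [0,0,0,-3,0,0,10],
    [0,0,0,-6,0,0,10],
    [0,0,0,-8,0,0,10],
    [0,0,0,-8,0,0,10],
    [0,0,0,-8,0,0,10],
    [0,0,0,-10,0,0,10],
    [0,0,0,-12,0,0,10],
    [0,0,0,-12,0,0,10],
    [0,0,0,-12,0,0,10],
    [0,0,0,-12,0,0,10],
    [0,0,0,-12,0,0,10],
    [0,0,0,-12,0,0,10],
    [0,0,0,-12,0,0,10],
    [0,0,0,-12,0,0,10],
    [0,0,0,-10,0,0,10],
    [0,0,0,-7,0,0,10],
    [0,0,0,-4,0,0,10],
    [0,0,0,0,0,0,10],
  ],
)

```text
clock: 25.1
position: [387.4, -362.0, 103.8]
ee_rot: [3.141, -0.047, 0.0]
contact_force: [-0.4, -0.7, -3.2]
finger_gap: 23.4
gripper_force: 79.8
```

Run:
```python
from h import *
delta([387,-362,58],-1.6);o=observe();p=o["position"]
hot("scene",zmin=22,xc=548,yc=-365);hot("top",zmin=22,xc=548,yc=-365)
```

```text
pos [ 387.4 -362.   103.8] yaw -1.72 F [-0.4 -0.7 -3.2] gap 23.4 t 25.1
rot [ 0.0001 -0.0001 -0.0021] shift old axes [-0.4  0.  45.8] new axes [-0.4  0.  45.8]
scene lid n 1452 circle [ 548.  -364.5] 77.8 top z 31.9 tilt x,y deg [-0.3 -0.1]
top lid n 0 circle [0. 0.] 0.0 top z nan tilt x,y deg [0. 0.]
  return _methods._mean(a, axis=axis, dtype=dtype,
  ret = ret.dtype.type(ret / rcount)
h.py:38: RuntimeWarning: Mean of empty slice.
  A=np.c_[P[:,:2]-P[:,:2].mean(0),np.ones(len(P))];c=np.linalg.lstsq(A,P[:,2],rcond=None)[0]
  ret = um.true_divide(
```

Unhooked, and the lid stayed in place. Lowering the lifter to the bench.

Call:
play_rows(
  moves=[
    [0,0,0,0,0,5,10],
    [0,0,0,0,0,10,10],
    [0,0,0,0,0,10,10],
    [0,0,0,0,0,8,10],
    [0,0,0,0,0,4,10],
    [0,0,0,0,0,3,10],
    [0,0,0,0,0,2,10],
    [0,0,0,0,0,1,10],
    [0,0,0,0,0,1,10],
    [0,0,0,0,0,1,10],
    [0,0,0,0,0,0,10],
    [0,0,0,0,0,0,10],
  ],
)

```text
clock: 26.4
position: [387.7, -361.9, 58.8]
ee_rot: [3.141, -0.047, 0.0]
contact_force: [0.1, -0.1, -3.1]
finger_gap: 23.1
gripper_force: 79.8
```

Call:
play_rows(
  moves=[
    [0,0,0,0,0,0.7,10],
    [0,0,0,0,0,0.7,10],
    [0,0,0,0,0,0,10],
    [0,0,0,0,0,0,10],
  ],
)

```text
clock: 26.8
position: [387.9, -362.2, 58.0]
ee_rot: [3.14, -0.046, 0.001]
contact_force: [-0.4, 1.0, 4.1]
finger_gap: 23.2
gripper_force: 80.7
```

The contact force rose to +4 N, so it is standing on the bench. Opening slowly, then straight up.

Call:
play_rows(
  moves=[
    [0,0,0,0,0,0,26],
    [0,0,0,0,0,0,32],
    [0,0,0,0,0,0,42],
    [0,0,0,0,0,0,55],
    [0,0,0,0,0,0,60],
    [0,0,0,0,0,0,60],
    [0,0,0,0,0,-8,60],
    [0,0,0,0,0,-15,60],
    [0,0,0,0,0,-20,60],
    [0,0,0,0,0,-25,60],
    [0,0,0,0,0,-25,60],
    [0,0,0,0,0,-25,60],
    [0,0,0,0,0,-20,60],
    [0,0,0,-20,0,0,60],
    [0,0,0,-20,0,0,60],
    [0,0,0,0,0,0,60],
  ],
)

```text
clock: 28.4
position: [346.2, -360.8, 196.7]
ee_rot: [3.14, -0.048, 0.002]
contact_force: [0.4, 0.1, 1.1]
finger_gap: 60.2
gripper_force: 0.0
```

Run:
```python
from h import *
delta([387,-362,58],-1.6)
im=hot("scene",zmin=22,xc=548,yc=-365);hot("scene",zmin=70,xc=547,yc=-125)
save("c6.png",cv2.resize(im[90:290,110:330],None,fx=3,fy=3))
```

```text
pos [ 346.2 -360.8  196.7] yaw -1.76 F [0.4 0.1 1.1] gap 60.2 t 28.4
rot [ 0.0009 -0.0013 -0.0028] shift old axes [ 40.6  -0.2 138.7] new axes [4.080e+01 1.000e-01 1.387e+02]
scene lid n 1457 circle [ 549.  -361.5] 78.6 top z 31.9 tilt x,y deg [-0.2 -0. ]
scene lid n 1836 circle [ 547.7 -123.5] 76.4 top z 92.1 tilt x,y deg [-0.3  0. ]
```

View pics/c6.png

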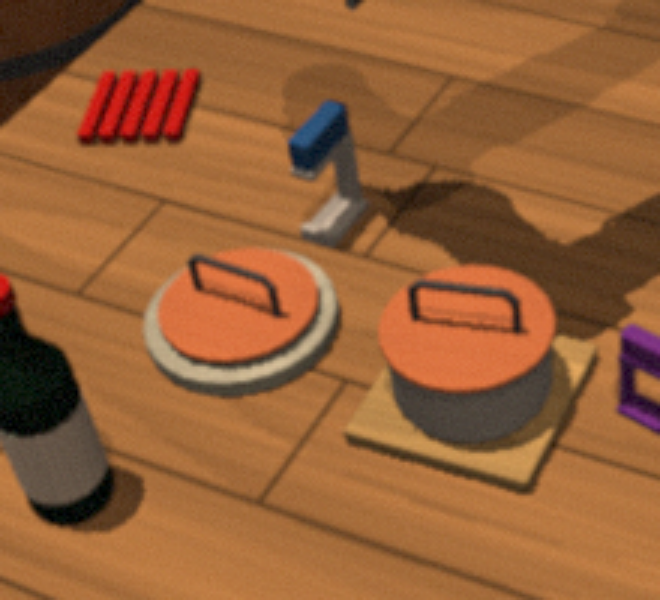

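The lid lies flat and centred on the slab (crop (240,305)). The lifter stands upright behind it (crop (330,175)), and the cold lid has not moved. Handing in.

```bash
python3 -c "
from rig import finish_job
print(finish_job())"
```

```text
the job is handed in; nothing more can be done
None
```

The job is handed in: the last picture shows the hot lid flat on the slab and about centred, the blue lifter upright and unhooked about 160 mm from the lid's centre, and the cold lid where it was; no verdict came back.

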